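# Shut and fasten the lathe's belt hatch

### The job

Slide the belt hatch on top of the lathe headstock fully shut, so that its forked tab goes under the head of the captive knurled screw. Then gently pull the screw straight up against its spring until it stops, turn it clockwise to catch the thread, and keep driving it down until its head sits snug on the tab, without straining the thread. Let go, and leave everything else on the bench and the lathe where it is.

Things in the scene. Friction and masses are not known exactly. Their poses are not given: they have to be found in the camera images.
- headstock: Fixed blue headstock of a small wood lathe: 200 mm (its x) by 300 mm (its y) box with a flat deck 190 mm above the bench. Origin: centre of its underside on the bench; x points away from the robot at yaw 0, y to the left, z up; the whole lathe is turned by up to about 17 degrees. The bed (93 mm high), a wooden blank and a tailstock (up to 185 mm high) extend from it to -y.
- hatch (a joint): Aluminium sliding hatch over the pulley well, 110 x 120 x 6 mm, its top 7 mm above the deck. Value in m: 0 = fully shut at its stop; grows to at most 0.060 as it slides open along the headstock's +y. Slides stiffly (3 N), stays where left; starts 0.030 to 0.055 open. The forked tab (40 mm wide, slot 16 mm) on its -y edge passes under the screw's head when shut.
- hatch_rib (a point): Centre of the red grip rib standing on the hatch: 50 mm along the headstock's x, 14 mm along its y, 30 mm tall (from 7 to 37 mm above the deck). Moves with the hatch. When the hatch is shut it is 110 mm from the screw's axis.
- screw: Captive knurled steel thumbscrew standing upright in the deck, yellow top with a black pointer line. Origin on its axis, level with the deck when the screw is at rest; z up along the axis; it rises, sinks and turns with the screw. Flange 44 mm across from 11 to 15 mm above this origin, above it the knurled knob, 36 mm across, from 15 to 41 mm. Weight 0.2 kg.
- knob (a point): Centre of the knurled knob on the screw's axis, 28 mm above the screw's origin (13 mm below the top of the knob). Moves with the screw.
- screw_lift (a joint): Screw height, m. 0 = at rest on a ledge (start; head 4 mm above the tab); positive = pulled out. A spring always pulls it down: 7 N at 0, 0.2 N more per mm up. Pulled up it meets a solid stop 6 to 17 mm above rest (varies, unmeasured); only within 1.5 mm below that stop does it turn into the thread. At -0.004 the head touches the springy tab (12 N per mm); snug: -0.0045 to -0.0055.
- screw_turn (a joint): Screw turn, rad, clockwise from above positive, 0 at start. At rest blocked at 0.05 to 0.25. At the stop the thread catches at 0.5 to 0.75; from there it sinks 8 mm per rad (1.5 mm play). Home after 1.5 to 3.5 in all, so more than one grasp; stays where left (friction 0.12 N m). Once tight on the tab, torque grows about 1 N m and thread force about 100 N per rad.
- insert: Fixed brass thread insert set flush in the deck round the screw's shank, 42 mm across. Origin on the screw's axis at deck height. The thread inside it cannot be seen. More than 25 N between screw and insert strains it: pulling on against the stop, pressing down on the screw, or tightening on after the head is seated.
- gouge_wide: Wide gouge, wooden handle, 240 mm, lying on the bench. Bystander; origin under the ferrule.
- gouge_narrow: Narrow gouge, wooden handle, 240 mm, lying on the bench. Bystander; origin under the ferrule.
- sanding_block: Cork sanding block 45 x 70 x 24 mm lying on the deck's far left corner, behind the hatch. Bystander; origin under its centre.
- wax_tin: Round yellow tin 80 mm across, 45 mm high. Bystander; origin under its centre.
- mallet: Turned dark wooden mallet standing on its head, 80 mm across, 225 mm high, left of the lathe. Bystander; origin under its centre.
- disc_blank: Round wooden bowl blank (solid disc) 140 mm across, 50 mm high. Bystander; origin under its centre.
- oil_pot: Red oil pot 60 mm across, 120 mm high, right of the lathe. Bystander; origin under its centre.

How it is judged:
On the way, in this order (a step that is already met when the one before it is completed fails the run):
1. the hatch is slid fully shut (within 3 mm) (value of joint hatch below 0.003 m), for 0.2 s.
2. with the hatch shut, the screw has been pulled up and turned into its thread (more than 0.8 rad) (value of joint hatch below 0.004 m and value of joint screw_turn above 0.8 rad), for 0.1 s.
3. the screw is driven home (value of joint hatch below 0.004 m and value of joint screw_lift below -0.003 m), for 0.2 s.
At the end, for the whole second after the job is handed in: The hatch is shut (within 4 mm of its stop), the screw is caught in its thread and driven down until its head is seated on the tab (lift below -3 mm: at most 1 mm short of touching the tab) and at rest (all of step 3 and value of joint screw_turn above 1.2 rad and angular speed of screw below 0.05 rad/s).
It fails at once if the thread is strained: more than 25 N between screw and thread insert (contact force between screw and insert above 25 N).
It fails at once if a bystander is moved by more than 20 mm (distance of any of gouge_wide, gouge_narrow, sanding_block, wax_tin, mallet, disc_blank, oil_pot from where it was at the start of the episode above 0.02 m).
It also fails if it takes over 72 s, if anything falls off the work surface, if the arm or the gripper's body presses on something with over 40 N, if the wrist force passes 120 N, or if a joint passes its speed limit or range.

### The arm

A 7-joint arm with a two-finger parallel gripper is mounted at the origin on the work surface. World frame = base frame: x ahead of the robot, y to its left, z up, the work surface at z = 0. Lengths are in m, angles in rad, forces in N, time in s.
With the tool pointing down it reaches from about 0.35 to 0.9 m from the base axis. Payload 7.2 kg.
Tool frame: the origin (TCP) lies midway between the tips of the shut fingers; the grasp point (between the pads) lies 19 mm behind it (r.grip_point_offset is the distance from the TCP to the grasp point, in m); x points along the fingers, y is the direction in which the jaws open and shut, and the axes are right-handed (so a half turn about x gives the same grasp; the last joint's range is limited). The gripper opens to 85 mm and grips with 20 to 120 N. Pads are 22 mm wide; open, the fingers measure 114 mm over their backs; the gripper's body (76 mm by 85 mm) begins 54 mm behind the grasp point. The pads swing forward as they close: fully open they stand 13 mm farther back than shut.
Start: joints at [-1.291, 0.411, -0.013, 1.596, 0.006, 1.134, -0.082], TCP at [0.213, 0.588, 0.231] pointing down, gripper open.
Joint ranges: [-2.95, 2.95], [-0.29, 1.99], [-1.47, 1.44], [0.14, 2.54], [-1.03, 4.17], [0.13, 1.85], [-2.86, 2.86]. Speed limits (rad/s): [2.39, 2.39, 3.01, 3.01, 3.14, 3.14, 3.14].

### API

Orientations are given as a unit quaternion [x, y, z, w].
In Python, from rig import r gives the robot as it stands.
- The arm moves only by the tool carry_out, never from a script. Its arguments are lists of equal length, an entry for each row: "slide": the shift along the world's x, y, z in mm, a list of three; "spin": the turn about the world's z in rad. In form: {"slide": [[tx, ty, tz], ...], "spin": [spin, ...]}. A call has 1 to 5 rows; each row is the pose to reach, as a shift and turn from the pose measured when the call began; what a row does not reach only later rows make up. A row lasts 1/8 s, in which the tool goes at most 62.5 mm and 10.7 degrees, less where a joint would pass 70% of its speed; a pose out of reach is approached as far as the arm can. A call with a gripper value outside its range is refused whole. "fingers" is the opening, from 0 (shut) to 1 (fully open), set as the call begins (left out, the last holds). The fingers move at their own pace and stop on an object; "newtons" is the grip in N (left out, the last holds). Time passes only in rows, so rows that repeat a pose let the fingers close. It gives the time, the measured TCP pose, the force and the opening at its end, in the units of the state.
- r.get_obs(): the state, without advancing time (a new reading comes with each control period).
- r.grab_frame(name): name is "scene" or "top"; returns the picture (420x560x3 uint8, blue, green, red); there is no depth.
- r.calibration(name): a dict with "fx", "fy", "cx", "cy" (pixels), "k1" (the pictures are not rectified: a ray, as slopes to the right and down, at radius r is drawn at 1 + k1 r^2 times it, then the intrinsics apply), "R" (3x3) and "t" (3): a world point X has camera coordinates R X + t. Camera axes: x right, y down, z forward; pixel columns grow to the right and rows downward; lengths in m; the calibration is good to about 2 mm. A picture is of the moment at which its call begins. calibration takes no time and is no camera call.
- r.job_done(): hands the job in, once; it reports no verdict.
The state is a dict: "time": time; "joint_positions": joint angles; "joint_velocities": joint speeds; "joint_efforts": joint torques, N m; "tool_pos": TCP position; "ee_rot": TCP orientation; "ft_force": force on the tool from outside, world axes, zero at the start; "ft_torque": the same for the moment, N m; "opening": finger opening in m.
Only numpy, scipy, OpenCV 4.12 (cv2) and the standard library are available. Lean on these libraries where they do the work, as an engineer would, in place of code of your own. Each camera call takes 0.05 s, during which the arm holds its last target.

## Working session

There is one attempt and no reset: what is moved stays moved. The work goes in short steps, Python scripts to look and compute and a tool call to move; the robot and the scene stay as the last step left them, time stands still between calls to the robot, and variables do not carry over. Pictures are saved under pics/ and viewed, and the job is handed in when it is done.

Besides the shell and the picture viewer there is one more tool, called after "Request:" as name([rows], argument=value, ...), one row to a line, values as JSON. carry_out: Moves the arm, as the interface text tells. Its arguments: {"type":"object","properties":{"slide":{"type":"array","items":{"type":"array","items":{"type":"number"}}},"spin":{"type":"array","items":{"type":"number"}},"fingers":{"type":"number"},"newtons":{"type":"number"}},"required":["slide","spin"]}

```bash
mkdir -p pics; ls; python3 - <<'E'
from rig import r
import cv2,numpy as np
print(r.get_obs(), r.grip_point_offset)
for n in("scene","top"):
    cv2.imwrite(f"pics/{n}0.png",r.grab_frame(n)); c=r.calibration(n); print(n,c)
E
```

```text
pics
{'time': 0.0, 'joint_positions': array([-1.2911862 ,  0.41191161, -0.01270529,  1.59702398,  0.0055988 ,
        1.13427137, -0.08217988]), 'joint_velocities': array([-1.21112625e-03,  1.38744339e-03, -5.55492754e-05, -7.20682110e-04,
        1.89784916e-03,  1.90307155e-04, -4.76851958e-04]), 'joint_efforts': array([-5.93434161e-04, -6.00622487e+01,  6.82382807e-01, -2.99411702e+01,
        1.38852216e-02,  1.05861586e-02, -9.45630177e-06]), 'tool_pos': array([0.21290391, 0.58711379, 0.23045401]), 'ee_rot': array([ 0.12178205,  0.69650025, -0.12289255,  0.69638636]), 'ft_force': array([-0.05460056, -0.37856018, -0.93627397]), 'ft_torque': array([-0.01886912, -0.02641722,  0.00562085]), 'opening': 0.08514540450131758} 0.0187
scene {'fx': 390.1878501951193, 'fy': 390.1878501951193, 'cx': 279.7827505561963, 'cy': 205.6875844727501, 'k1': -0.043511656061037955, 'R': array([[-0.94801861,  0.31778167,  0.01659871],
       [ 0.19835626,  0.6309221 , -0.7500614 ],
       [-0.24882826, -0.70777971, -0.66115988]]), 't': array([0.47132555, 0.01052716, 1.31712294])}
top {'fx': 434.56398842316395, 'fy': 434.56398842316395, 'cx': 276.7927324522347, 'cy': 209.7947497796872, 'k1': 0.04213739886112297, 'R': array([[ 4.22922907e-02, -9.99105277e-01, -8.45752047e-05],
       [-9.75208426e-01, -4.12623293e-02, -2.17407325e-01],
       [ 2.17209316e-01,  9.27713225e-03, -9.76080964e-01]]), 't': array([0.01247197, 0.53000924, 1.38240779])}
```

```bash
python3 -c "
import cv2
for n in('scene','top'):
    i=cv2.imread(f'pics/{n}0.png'); cv2.imwrite(f'pics/{n}0b.png',cv2.resize(i,(800,600),interpolation=cv2.INTER_CUBIC))"
```

```text
(no output)
```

View pics/scene0b.png

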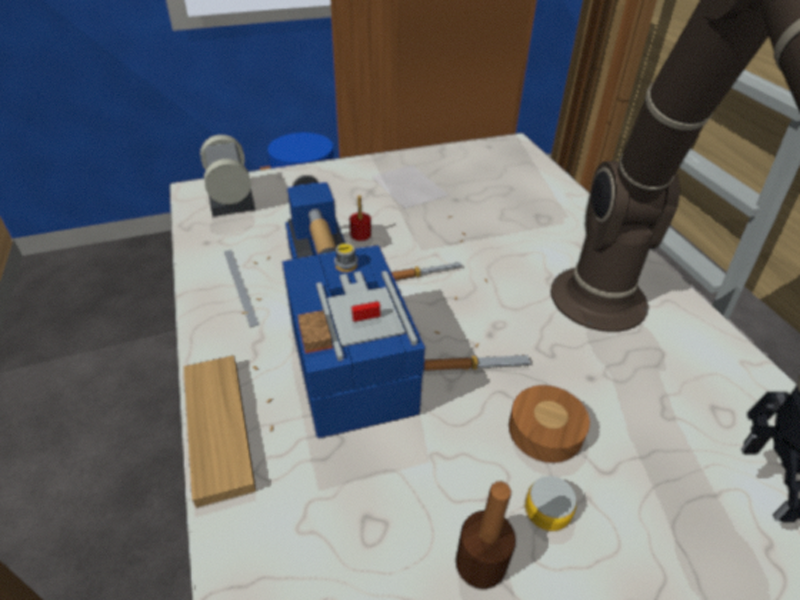

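View pics/top0b.png

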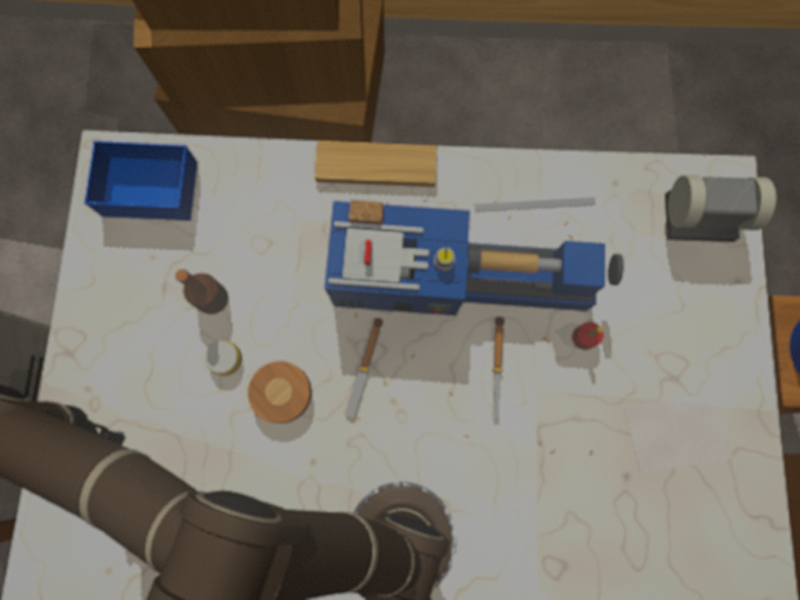

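The lathe, with its screw (yellow top at ~(445,257) in top view ×1.43), red rib (~(369,251)) and open hatch, is clear. I'll zoom in to measure.

```bash
python3 - <<'E'
import cv2
i=cv2.imread('pics/top0.png')[130:230,220:350]; cv2.imwrite('pics/tz.png',cv2.resize(i,None,fx=6,fy=6,interpolation=cv2.INTER_CUBIC))
i=cv2.imread('pics/scene0.png')[160:300,190:310]; cv2.imwrite('pics/sz.png',cv2.resize(i,None,fx=4.2,fy=4.2,interpolation=cv2.INTER_CUBIC))
E
```

```text
(no output)
```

View pics/tz.png

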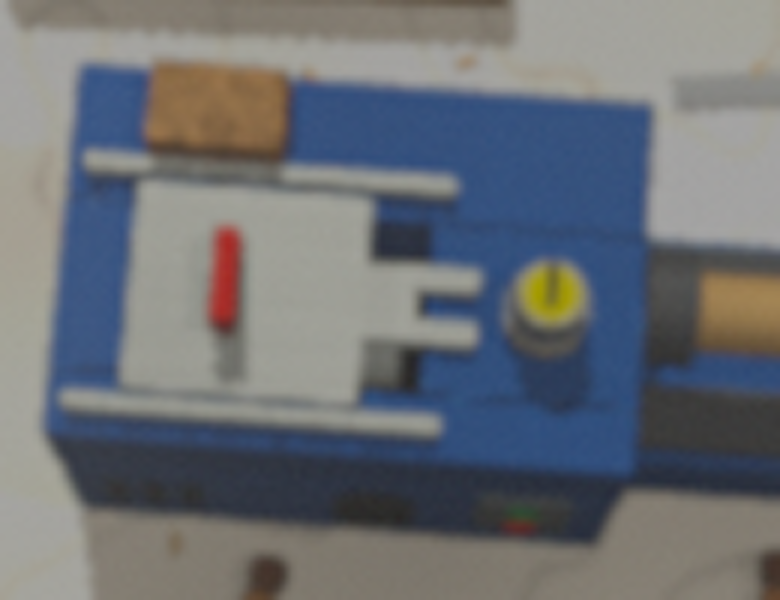

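View pics/sz.png

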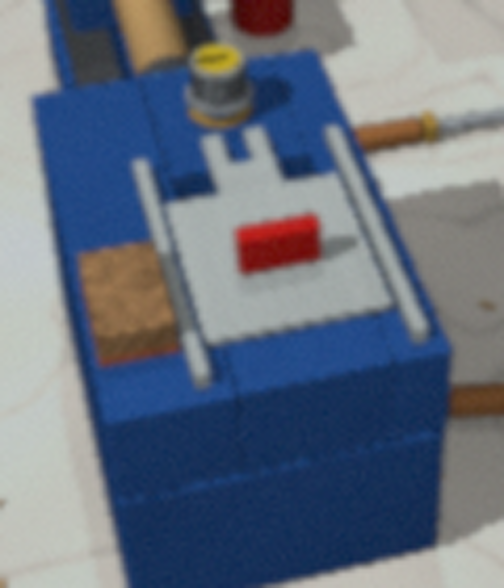

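```bash
cat > h.py <<'E'
import numpy as np,cv2
from rig import r
def ray(n,uv):
    c=r.calibration(n);K=np.array([[c['fx'],0,c['cx']],[0,c['fy'],c['cy']],[0,0,1.]])
    p=cv2.undistortPoints(np.array([[uv]],float),K,np.array([c['k1'],0,0,0.]))[0,0]
    R=np.array(c['R']);d=R.T@np.array([p[0],p[1],1]);o=-R.T@np.array(c['t']);return o,d
def onz(n,uv,z):
    o,d=ray(n,uv);return o+d*(z-o[2])/d[2]
def tri(a,b):
    A=[];B=[]
    for n,uv in(("scene",a),("top",b)):
        o,d=ray(n,uv);d/=np.linalg.norm(d);P=np.eye(3)-np.outer(d,d);A.append(P);B.append(P@o)
    return np.linalg.lstsq(np.vstack(A),np.hstack(B),rcond=None)[0]
def proj(n,X):
    c=r.calibration(n);K=np.array([[c['fx'],0,c['cx']],[0,c['fy'],c['cy']],[0,0,1.]])
    return cv2.projectPoints(np.array([X],float),cv2.Rodrigues(np.array(c['R']))[0],np.array(c['t'],float),K,np.array([c['k1'],0,0,0.]))[0][0,0]
E
python3 - <<'E'
from h import *
for n,z0 in(("top",(130,230,220,350)),("scene",(160,300,190,310))):
    i=cv2.imread(f'pics/{n}0.png');y0,y1,x0,x1=z0;h=cv2.cvtColor(i,cv2.COLOR_BGR2HSV)
    for nm,lo,hi,z in(("yel",(23,150,90),(35,255,255),.231),("red",(0,190,100),(6,255,255),.227)):
        m=cv2.inRange(h,lo,hi);q=np.zeros_like(m);q[y0:y1,x0:x1]=m[y0:y1,x0:x1]
        if nm=="red" and n=="scene":q[:190]=0
        if nm=="red": q[205:,:]=0 if n=="top" else q[205:,:]
        k,l,s,c=cv2.connectedComponentsWithStats(q)
        for j in range(1,k):
            if s[j,4]>8: print(n,nm,s[j],c[j],onz(n,c[j],z), cv2.minAreaRect(np.argwhere(l==j)[:,::-1].astype(np.float32)))
C=[np.array([u/6+220-.4,v/6+130-.4]) for u,v in((83,65),(652,105),(635,475),(45,432))]
W=[onz("top",c,.19) for c in C]
print(np.round(W,4)); 
for a,b in((0,1),(3,2),(0,3),(1,2)):
    d=W[b]-W[a];print(np.linalg.norm(d),np.degrees(np.arctan2(d[1],d[0])))
E
```

```text
top yel [308 175   8   8  51] [311.49019608 178.56862745] [ 0.58933078 -0.06517892  0.231     ] ((311.5, 178.5), (7.0, 7.0), 90.0)
scene yel [238 171   8   6  40] [241.275 173.375] [ 0.58961651 -0.06737295  0.231     ] ((241.5, 173.5), (5.0, 7.0), 90.0)
scene red [247 212  18  12 149] [255.89932886 217.61744966] [0.59886417 0.11045684 0.227     ] ((255.9423065185547, 217.7115478515625), (8.825225830078125, 17.65045166015625), 78.69007110595703)
[[ 0.7149  0.1777  0.19  ]
 [ 0.7054 -0.1174  0.19  ]
 [ 0.509  -0.1123  0.19  ]
 [ 0.5187  0.1844  0.19  ]]
0.29526634784293443 -91.84054764041092
0.2968510470037219 -91.85731972522446
0.19631302674511736 178.0471947577171
0.19640321290578244 178.50954162911654
```

```bash
python3 - <<'E'
from h import *
print(onz("top",(227/6+219.6,276/6+129.6),.225))
# scene: top face edge of rib ends (sz px /4.2)
for u,v in((236,232),(319,217),(278,222)): print(onz("scene",(u/4.2+190-.4,v/4.2+160-.4),.227))
i=cv2.imread('pics/top0.png').astype(int);print(i[170:182:3,250:266].tolist()[1])
E
```

```text
[0.59355573 0.09520514 0.225     ]
[0.61954032 0.09360098 0.227     ]
[0.57004764 0.09566278 0.227     ]
[0.59406265 0.09264063 0.227     ]
[[149, 158, 156], [145, 153, 153], [143, 151, 150], [142, 151, 149], [136, 144, 151], [106, 114, 158], [64, 71, 164], [44, 50, 168], [43, 48, 161], [60, 65, 138], [104, 110, 130], [137, 145, 145], [151, 159, 157], [151, 160, 159], [151, 160, 159], [150, 159, 158]]
```

```bash
cat >> h.py <<'E'
from scipy.spatial.transform import Rotation as Ro
def st():
    o=r.get_obs();R=Ro.from_quat(o['ee_rot']).as_matrix()
    print('t',round(o['time'],2),'tcp',np.round(np.array(o['tool_pos'])*1000,1),'xax',np.round(R[:,0],3),'yang',round(float(np.arctan2(R[1,1],R[0,1])),3),'F',np.round(o['ft_force'],1),'T',np.round(o['ft_torque'],2),'q',np.round(o['joint_positions'],2),'op',round(o['opening']*1000,1))
E
python3 -c "
from h import *
st();print(-np.array(r.calibration('top')['R']).T@r.calibration('top')['t'])"
```

```text
t 0.1 tcp [212.9 587.2 230.5] xax [-0.    -0.001 -1.   ] yang 1.223 F [-1.  -0.  -0.6] T [-0.    0.01 -0.03] q [-1.29  0.41 -0.01  1.6   0.01  1.13 -0.08] op 85.1
[0.21607016 0.02150545 1.46457088]
```

Request:
carry_out([
  [0, 0, 60],
  [25, -25, 100],
  [62, -72, 100],
  [100, -118, 100],
  [138, -163, 100],
], spin=[0, 0.1, 0.2, 0.3, 0.32], fingers=0)

```text
time: 0.72
tool_pos: [0.3518, 0.4223, 0.3304]
ee_rot: [0.009, 0.707, -0.01, 0.707]
ft_force: [1.3, 0.7, -0.3]
opening: -0.0001
```

Request:
carry_out([
  [38, -45, 0],
  [76, -90, 0],
  [115, -136, 0],
  [153, -181, 0],
  [191, -226, 0],
], spin=[0, 0, 0, 0, 0])

```text
time: 1.35
tool_pos: [0.5436, 0.1947, 0.3302]
ee_rot: [0.008, 0.707, -0.01, 0.707]
ft_force: [0.8, 0.2, -0.4]
opening: -0.0003
```

```bash
python3 -c "
from h import *
st()"
```

```text
t 1.35 tcp [543.6 194.7 330.2] xax [-0.    -0.002 -1.   ] yang 1.545 F [ 0.8  0.2 -0.4] T [ 0.02  0.   -0.08] q [-0.6   0.26  0.22  1.58 -0.06  1.3   1.17] op -0.3
```

Request:
carry_out([
  [50, -55, 0],
  [50, -55, -50],
  [50, -55, -100],
  [50, -55, -115],
], spin=[0, 0, 0, 0])

```text
time: 1.85
tool_pos: [0.5917, 0.1391, 0.2118]
ee_rot: [0.008, 0.709, -0.01, 0.705]
ft_force: [0.4, -0.0, 0.2]
opening: -0.0001
```

```bash
python3 - <<'E'
from h import *
st()
i=r.grab_frame('scene');cv2.imwrite('pics/s1.png',cv2.resize(i[140:310,170:350],None,fx=3.5,fy=3.5,interpolation=cv2.INTER_CUBIC))
E
```

```text
t 1.85 tcp [591.7 139.1 211.8] xax [-0.006 -0.004 -1.   ] yang 1.545 F [ 0.4 -0.   0.2] T [ 0.02  0.   -0.02] q [-0.49  0.41  0.24  1.67 -0.1   1.09  1.33] op -0.1
```

View pics/s1.png

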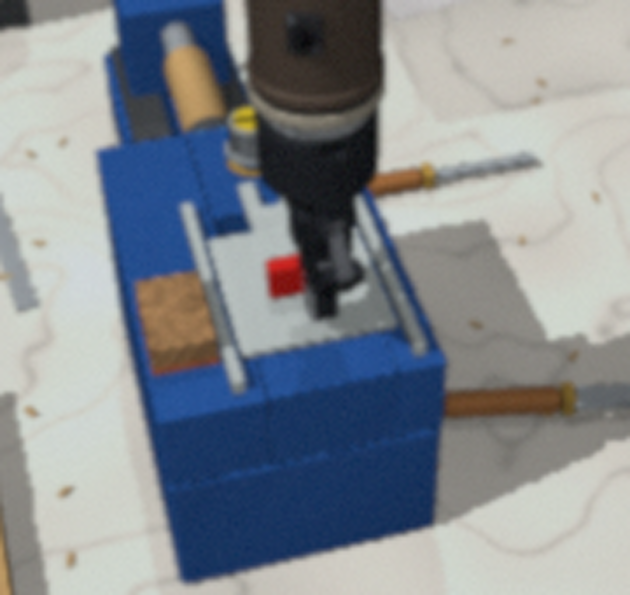

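Request:
carry_out([
  [2, -12, -3],
  [1, -24, -3],
  [1, -34, -3],
  [0, -44, -3],
  [0, -54, -3],
], spin=[0, 0, 0, 0, 0])

```text
time: 2.52
tool_pos: [0.5925, 0.0853, 0.2098]
ee_rot: [0.008, 0.708, -0.01, 0.706]
ft_force: [0.4, 3.7, 3.7]
opening: -0.0001
```

Request:
carry_out([
  [0, -3, 0],
  [0, -6, 0],
], spin=[0, 0])

```text
time: 2.78
tool_pos: [0.5923, 0.0792, 0.2098]
ee_rot: [0.008, 0.708, -0.01, 0.706]
ft_force: [-0.5, 2.3, 2.5]
opening: 0.0001
```

Request:
carry_out([
  [0, -3, 0],
  [0, -6, 0],
], spin=[0, 0])

```text
time: 3.02
tool_pos: [0.5922, 0.0734, 0.2098]
ee_rot: [0.008, 0.709, -0.01, 0.706]
ft_force: [-0.7, 3.0, 2.3]
opening: 0.0003
```

Request:
carry_out([
  [0, -2, 0],
  [0, -4, 0],
], spin=[0, 0])

```text
time: 3.28
tool_pos: [0.592, 0.0693, 0.2098]
ee_rot: [0.008, 0.709, -0.009, 0.705]
ft_force: [-1.0, 3.2, 2.1]
opening: -0.0003
```

Request:
carry_out([
  [0, -2, 0],
  [0, -3, 0],
], spin=[0, 0])

```text
time: 3.52
tool_pos: [0.5919, 0.0661, 0.2098]
ee_rot: [0.008, 0.709, -0.01, 0.705]
ft_force: [-1.0, 2.9, 1.0]
opening: -0.0002
```

Request:
carry_out([
  [0, -1, 0],
  [0, -2, 0],
], spin=[0, 0])

```text
time: 3.78
tool_pos: [0.5919, 0.0652, 0.2098]
ee_rot: [0.008, 0.709, -0.009, 0.705]
ft_force: [-0.9, 7.3, 3.1]
opening: 0.0006
```

Request:
carry_out([
  [0, -1, 0],
  [0, -2, 0],
], spin=[0, 0])

```text
time: 4.03
tool_pos: [0.5919, 0.0652, 0.2098]
ee_rot: [0.008, 0.709, -0.007, 0.705]
ft_force: [0.2, 8.5, 1.6]
opening: -0.0003
```

Request:
carry_out([
  [0, -1, 0],
  [0, -2, 0],
], spin=[0, 0])

```text
time: 4.28
tool_pos: [0.5918, 0.0653, 0.2098]
ee_rot: [0.009, 0.709, -0.006, 0.705]
ft_force: [-0.3, 10.2, 2.0]
opening: -0.0003
```

Request:
carry_out([
  [0, 10, 0],
  [0, 12, 55],
  [0, 0, 90],
  [0, -50, 90],
  [0, -50, 90],
], spin=[0, 0, 0, 0.1, 0.2], fingers=1)

```text
time: 4.9
tool_pos: [0.5919, 0.009, 0.3004]
ee_rot: [-0.062, 0.706, 0.062, 0.703]
ft_force: [0.4, 0.6, 0.0]
opening: 0.0849
```

```bash
python3 - <<'E'
from h import *
st()
i=r.grab_frame('scene');cv2.imwrite('pics/s2.png',cv2.resize(i[140:310,170:350],None,fx=3.5,fy=3.5,interpolation=cv2.INTER_CUBIC))
E
```

```text
t 4.9 tcp [591.9   9.  300.4] xax [-0.004 -0.001 -1.   ] yang 1.746 F [0.4 0.6 0. ] T [ 0.05 -0.01  0.  ] q [-0.3   0.31  0.26  1.6  -0.08  1.25  1.73] op 84.9
```

View pics/s2.png

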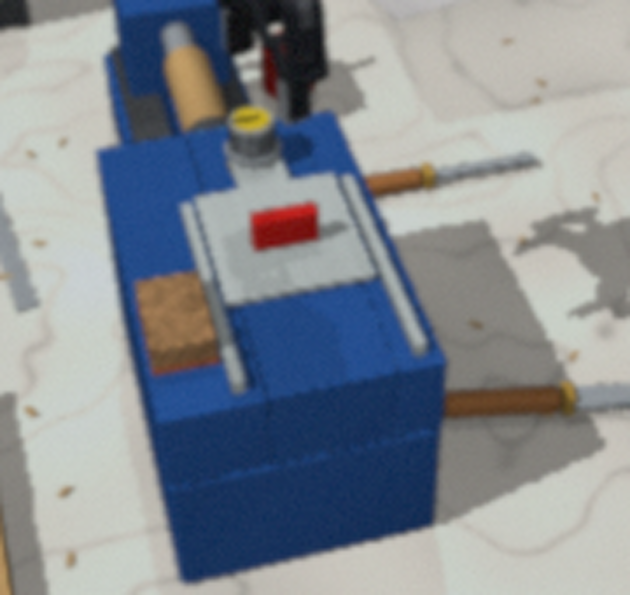

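Request:
carry_out([
  [-2, -40, 0],
  [-2, -75, 0],
  [-2, -75, -40],
  [-2, -75, -70],
  [-2, -75, -80],
], spin=[0.15, 0.3, 0.45, 0.6, 0.6], fingers=1)

```text
time: 5.58
tool_pos: [0.5886, -0.0636, 0.2178]
ee_rot: [-0.269, 0.657, 0.269, 0.651]
ft_force: [0.5, 0.0, -0.1]
opening: 0.0852
```

```bash
python3 - <<'E'
from h import *
st()
for n,z in(('scene',(130,230,190,310)),('top',(130,230,250,370))):
    i=r.grab_frame(n);cv2.imwrite(f'pics/{n}3.png',cv2.resize(i[z[0]:z[1],z[2]:z[3]],None,fx=5,fy=5,interpolation=cv2.INTER_CUBIC))
E
```

```text
t 5.58 tcp [588.6 -63.6 217.8] xax [-0.008 -0.003 -1.   ] yang 2.351 F [ 0.5  0.  -0.1] T [-0.04 -0.02 -0.03] q [-0.11  0.37  0.18  1.7  -0.07  1.09  2.44] op 85.2
```

View pics/scene3.png

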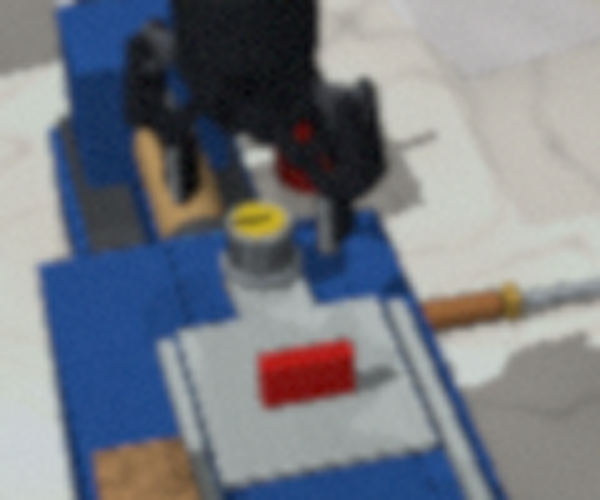

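Request:
carry_out([
  [1, -3, -6],
  [1, -3, -11],
  [1, -3, -11],
], spin=[0, 0, 0])

```text
time: 6.05
tool_pos: [0.5903, -0.0665, 0.2081]
ee_rot: [-0.268, 0.657, 0.268, 0.652]
ft_force: [0.7, 0.1, 0.8]
opening: 0.0853
```

Request:
carry_out([
  [0, 0, 0],
  [0, 0, 0],
  [0, 0, 0],
], spin=[0, 0, 0], fingers=0.3, newtons=30)

```text
time: 6.42
tool_pos: [0.589, -0.0648, 0.2085]
ee_rot: [-0.267, 0.657, 0.269, 0.651]
ft_force: [-2.5, -2.2, 7.6]
opening: 0.0349
```

```bash
python3 - <<'E'
from h import *
st()
for n,z in(('scene',(130,230,190,310)),('top',(130,230,250,370))):
    i=r.grab_frame(n);cv2.imwrite(f'pics/{n}4.png',cv2.resize(i[z[0]:z[1],z[2]:z[3]],None,fx=5,fy=5,interpolation=cv2.INTER_CUBIC))
E
```

```text
t 6.42 tcp [589.  -64.8 208.5] xax [-0.009 -0.001 -1.   ] yang 2.349 F [-2.5 -2.2  7.6] T [-1.09  0.35  0.03] q [-0.11  0.38  0.18  1.71 -0.07  1.07  2.44] op 34.9
```

View pics/scene4.png

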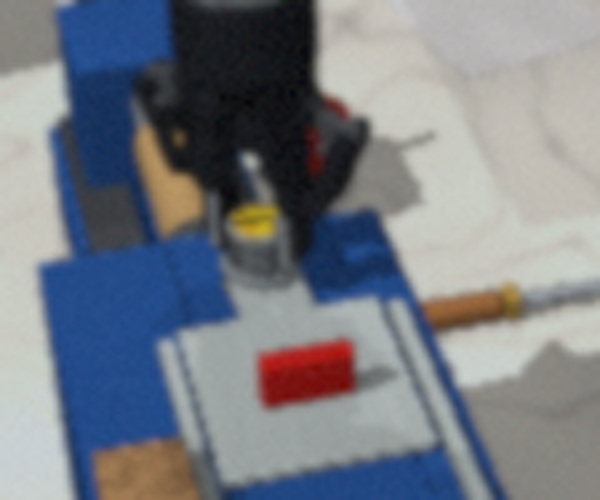

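Request:
carry_out([
  [0, 0, 1],
  [0, 0, 2],
], spin=[0, 0], newtons=40)

```text
time: 6.78
tool_pos: [0.5889, -0.0649, 0.2098]
ee_rot: [-0.267, 0.658, 0.269, 0.651]
ft_force: [1.8, 0.3, -9.4]
opening: 0.0347
```

Request:
carry_out([
  [0, 0, 1],
  [0, 0, 2],
], spin=[0, 0])

```text
time: 7.02
tool_pos: [0.5889, -0.0649, 0.2112]
ee_rot: [-0.267, 0.658, 0.269, 0.651]
ft_force: [2.4, 0.2, -9.9]
opening: 0.0346
```

Request:
carry_out([
  [0, 0, 1],
  [0, 0, 2],
], spin=[0, 0])

```text
time: 7.28
tool_pos: [0.5889, -0.0649, 0.213]
ee_rot: [-0.267, 0.658, 0.269, 0.651]
ft_force: [2.6, 0.5, -9.5]
opening: 0.0345
```

Request:
carry_out([
  [0, 0, 1],
  [0, 0, 1.5],
], spin=[0, 0])

```text
time: 7.52
tool_pos: [0.5889, -0.0649, 0.2146]
ee_rot: [-0.267, 0.658, 0.269, 0.651]
ft_force: [3.6, 0.3, -11.1]
opening: 0.0345
```

Request:
carry_out([
  [0, 0, 1],
  [0, 0, 1.5],
], spin=[0, 0])

```text
time: 7.78
tool_pos: [0.5889, -0.0649, 0.2161]
ee_rot: [-0.267, 0.658, 0.269, 0.651]
ft_force: [2.6, 0.5, -10.4]
opening: 0.0348
```

Request:
carry_out([
  [0, 0, 1],
  [0, 0, 1.5],
], spin=[0, 0])

```text
time: 8.02
tool_pos: [0.5888, -0.0648, 0.2171]
ee_rot: [-0.267, 0.658, 0.269, 0.65]
ft_force: [4.9, 0.5, -17.0]
opening: 0.0342
```

Request:
carry_out([
  [0, 0, 0.3],
  [0, 0, 0.3],
], spin=[0, 0])

```text
time: 8.28
tool_pos: [0.5888, -0.0649, 0.2169]
ee_rot: [-0.267, 0.658, 0.269, 0.65]
ft_force: [5.7, -0.3, -14.8]
opening: 0.0347
```

```bash
python3 - <<'E'
from h import *
st()
for n,z in(('scene',(130,230,190,310)),):
    i=r.grab_frame(n);cv2.imwrite(f'pics/{n}5.png',cv2.resize(i[z[0]:z[1],z[2]:z[3]],None,fx=5,fy=5,interpolation=cv2.INTER_CUBIC))
E
```

```text
t 8.28 tcp [588.8 -64.9 216.9] xax [-0.011 -0.001 -1.   ] yang 2.349 F [  5.7  -0.3 -14.8] T [-0.14 -1.3   0.03] q [-0.11  0.37  0.18  1.7  -0.07  1.09  2.44] op 34.7
```

View pics/scene5.png

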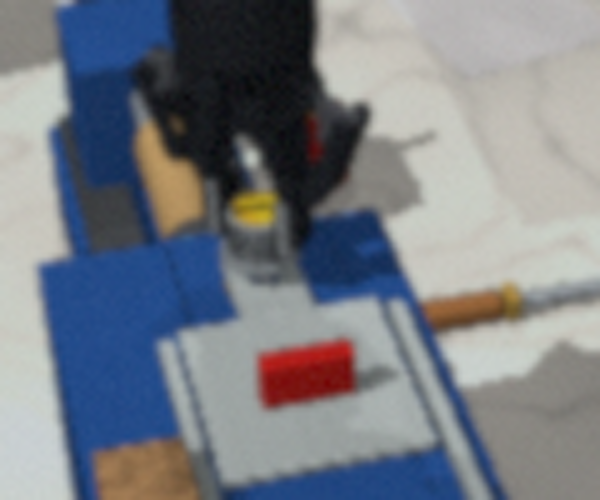

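Request:
carry_out([
  [0, 0, 0.3],
  [0, 0, 0.3],
  [0, 0, 0.3],
], spin=[-0.1, -0.2, -0.3])

```text
time: 8.7
tool_pos: [0.5889, -0.065, 0.2169]
ee_rot: [-0.165, 0.691, 0.168, 0.684]
ft_force: [5.8, -0.9, -13.9]
opening: 0.0346
```

```bash
python3 -c "
from h import *
st()"
```

```text
t 8.7 tcp [588.9 -65.  216.9] xax [-0.011  0.002 -1.   ] yang 2.046 F [  5.8  -0.9 -13.9] T [-0.19 -1.2   0.21] q [-0.15  0.38  0.24  1.7  -0.1   1.09  2.17] op 34.6
```

Request:
carry_out([
  [0, 0, 0.3],
  [0, 0, 0.3],
], spin=[-0.1, -0.2])

```text
time: 8.95
tool_pos: [0.5889, -0.065, 0.2169]
ee_rot: [-0.094, 0.704, 0.098, 0.697]
ft_force: [5.2, -1.2, -14.8]
opening: 0.0346
```

```bash
python3 - <<'E'
from h import *
st()
for n,z in(('scene',(130,230,190,310)),):
    i=r.grab_frame(n);cv2.imwrite(f'pics/{n}6.png',cv2.resize(i[z[0]:z[1],z[2]:z[3]],None,fx=5,fy=5,interpolation=cv2.INTER_CUBIC))
E
```

```text
t 8.95 tcp [588.9 -65.  216.9] xax [-0.011  0.004 -1.   ] yang 1.843 F [  5.2  -1.2 -14.8] T [-0.17 -1.2   0.14] q [-0.18  0.38  0.28  1.7  -0.12  1.09  1.98] op 34.6
```

View pics/scene6.png

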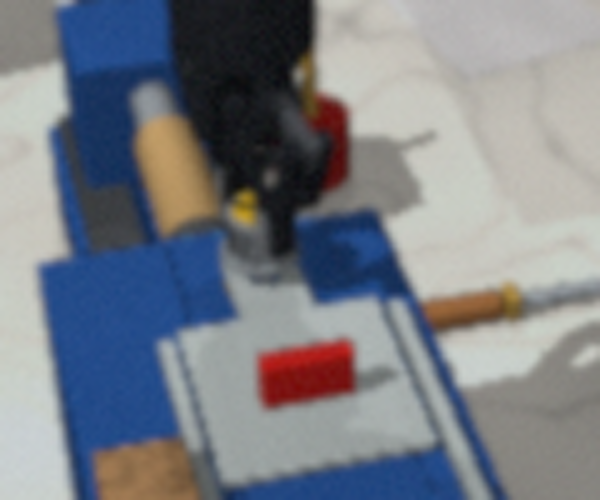

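Request:
carry_out([
  [0, 0, 0],
  [0, 0, -0.2],
], spin=[-0.05, -0.1])

```text
time: 9.25
tool_pos: [0.589, -0.0651, 0.2167]
ee_rot: [-0.057, 0.708, 0.061, 0.701]
ft_force: [3.8, -0.4, -13.3]
opening: 0.0344
```

Request:
carry_out([
  [0, 0, 0],
  [0, 0, 0.2],
], spin=[-0.05, -0.1])

```text
time: 9.5
tool_pos: [0.5889, -0.0651, 0.2165]
ee_rot: [-0.021, 0.71, 0.025, 0.703]
ft_force: [6.2, -0.8, -16.5]
opening: 0.0344
```

```bash
python3 -c "
from h import *
st()"
```

```text
t 9.5 tcp [588.9 -65.1 216.5] xax [-0.01   0.005 -1.   ] yang 1.636 F [  6.2  -0.8 -16.5] T [-0.16 -1.28  0.28] q [-0.21  0.38  0.32  1.71 -0.14  1.09  1.79] op 34.4
```

Request:
carry_out([
  [0, 0, -0.4],
  [0, 0, -0.7],
], spin=[-0.05, -0.1])

```text
time: 9.75
tool_pos: [0.5889, -0.0651, 0.2155]
ee_rot: [0.015, 0.71, -0.011, 0.704]
ft_force: [6.0, -0.7, -15.2]
opening: 0.0341
```

```bash
python3 -c "
from h import *
st()"
```

```text
t 9.75 tcp [588.9 -65.1 215.5] xax [-0.009  0.006 -1.   ] yang 1.535 F [  6.   -0.7 -15.2] T [-0.2  -1.26  0.27] q [-0.23  0.38  0.35  1.71 -0.15  1.09  1.7 ] op 34.1
```

Request:
carry_out([
  [0, 0, -0.6],
  [0, 0, -1.2],
], spin=[-0.05, -0.1])

```text
time: 10.0
tool_pos: [0.5889, -0.0652, 0.2143]
ee_rot: [0.051, 0.709, -0.046, 0.702]
ft_force: [4.5, -0.6, -13.0]
opening: 0.0348
```

Request:
carry_out([
  [0, 0, -0.6],
  [0, 0, -1.2],
], spin=[-0.06, -0.12])

```text
time: 10.25
tool_pos: [0.589, -0.0652, 0.2132]
ee_rot: [0.094, 0.704, -0.089, 0.698]
ft_force: [3.1, -0.5, -11.8]
opening: 0.0345
```

```bash
python3 - <<'E'
from h import *
st()
for n,z in(('scene',(130,230,190,310)),):
    i=r.grab_frame(n);cv2.imwrite(f'pics/{n}7.png',cv2.resize(i[z[0]:z[1],z[2]:z[3]],None,fx=5,fy=5,interpolation=cv2.INTER_CUBIC))
E
```

```text
t 10.25 tcp [589.  -65.2 213.2] xax [-0.008  0.008 -1.   ] yang 1.312 F [  3.1  -0.5 -11.8] T [-0.14 -0.86  0.16] q [-0.26  0.39  0.39  1.71 -0.17  1.08  1.5 ] op 34.5
```

View pics/scene7.png

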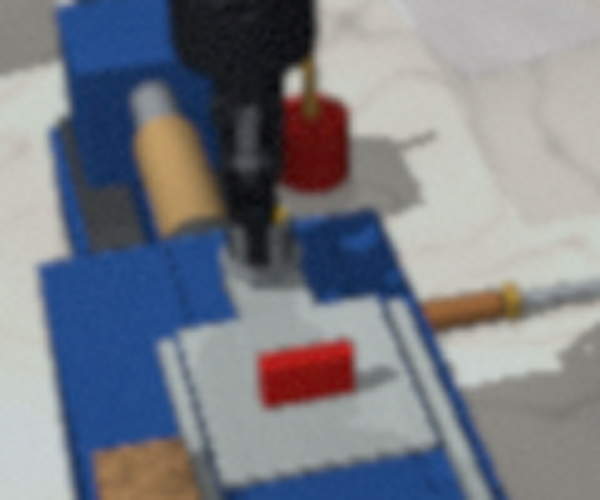

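Request:
carry_out([
  [0, 0, -0.5],
  [0, 0, -0.9],
  [0, 0, -1.3],
  [0, 0, -1.7],
], spin=[-0.05, -0.1, -0.15, -0.2])

```text
time: 10.8
tool_pos: [0.589, -0.0653, 0.2116]
ee_rot: [0.165, 0.691, -0.159, 0.685]
ft_force: [4.0, -0.6, -11.8]
opening: 0.0346
```

Request:
carry_out([
  [0, 0, -0.5],
  [0, 0, -0.9],
  [0, 0, -1.3],
  [0, 0, -1.7],
], spin=[-0.05, -0.1, -0.15, -0.2])

```text
time: 11.3
tool_pos: [0.5889, -0.0654, 0.2101]
ee_rot: [0.233, 0.671, -0.227, 0.666]
ft_force: [3.5, -1.0, -10.9]
opening: 0.0343
```

Request:
carry_out([
  [0, 0, -0.5],
  [0, 0, -0.9],
  [0, 0, -1.3],
  [0, 0, -1.7],
], spin=[-0.05, -0.1, -0.15, -0.2])

```text
time: 11.8
tool_pos: [0.5889, -0.0654, 0.2086]
ee_rot: [0.299, 0.645, -0.293, 0.64]
ft_force: [2.4, -1.3, -12.6]
opening: 0.0345
```

```bash
python3 -c "
from h import *
st()"
```

```text
t 11.8 tcp [588.9 -65.4 208.6] xax [-0.002  0.011 -1.   ] yang 0.708 F [  2.4  -1.3 -12.6] T [-0.32 -0.83  0.16] q [-0.35  0.41  0.52  1.73 -0.24  1.07  0.96] op 34.5
```

Request:
carry_out([
  [0, 0, -0.5],
  [0, 0, -0.9],
  [0, 0, -1.3],
  [0, 0, -1.7],
], spin=[-0.05, -0.1, -0.15, -0.2])

```text
time: 12.3
tool_pos: [0.5888, -0.0655, 0.2071]
ee_rot: [0.362, 0.611, -0.355, 0.608]
ft_force: [3.7, -1.8, -11.6]
opening: 0.0346
```

Request:
carry_out([
  [0, 0, -0.6],
  [0, 0, -1.2],
  [0, 0, -1.8],
], spin=[-0.06, -0.12, -0.18])

```text
time: 12.68
tool_pos: [0.5888, -0.0655, 0.2056]
ee_rot: [0.415, 0.576, -0.408, 0.573]
ft_force: [3.2, -1.1, -9.7]
opening: 0.0346
```

```bash
python3 - <<'E'
from h import *
st()
for n,z in(('scene',(130,230,190,310)),):
    i=r.grab_frame(n);cv2.imwrite(f'pics/{n}8.png',cv2.resize(i[z[0]:z[1],z[2]:z[3]],None,fx=5,fy=5,interpolation=cv2.INTER_CUBIC))
E
```

```text
t 12.68 tcp [588.8 -65.5 205.6] xax [ 0.002  0.011 -1.   ] yang 0.327 F [ 3.2 -1.1 -9.7] T [-0.3  -0.63  0.2 ] q [-0.41  0.42  0.61  1.74 -0.28  1.07  0.62] op 34.6
```

View pics/scene8.png

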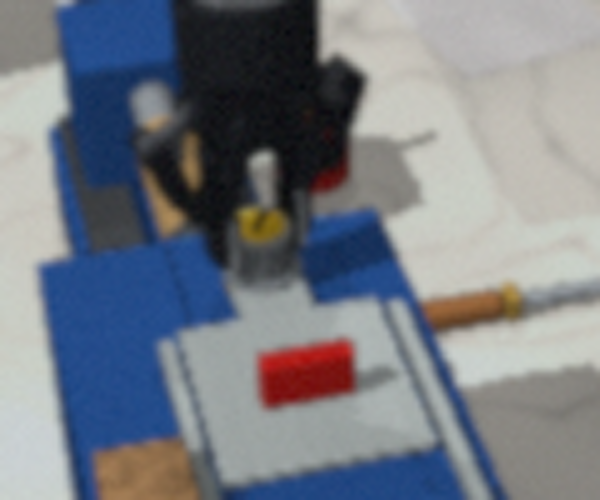

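Request:
carry_out([
  [0, 0, -0.5],
  [0, 0, -1.0],
], spin=[-0.05, -0.1])

```text
time: 12.98
tool_pos: [0.5888, -0.0656, 0.205]
ee_rot: [0.444, 0.554, -0.437, 0.552]
ft_force: [1.8, -1.6, -8.3]
opening: 0.0344
```

```bash
python3 -c "
from h import *
st()"
```

```text
t 12.97 tcp [588.8 -65.6 205. ] xax [ 0.003  0.011 -1.   ] yang 0.225 F [ 1.8 -1.6 -8.3] T [-0.31 -0.48  0.29] q [-0.43  0.43  0.63  1.74 -0.3   1.06  0.53] op 34.4
```

Request:
carry_out([
  [0, 0, -0.3],
  [0, 0, -0.6],
], spin=[-0.03, -0.05])

```text
time: 13.22
tool_pos: [0.5888, -0.0655, 0.2047]
ee_rot: [0.458, 0.543, -0.451, 0.541]
ft_force: [0.8, -1.0, -7.9]
opening: 0.0346
```

```bash
python3 -c "
from h import *
st()"
```

```text
t 13.22 tcp [588.8 -65.5 204.7] xax [ 0.004  0.011 -1.   ] yang 0.175 F [ 0.8 -1.  -7.9] T [-0.27 -0.34  0.33] q [-0.44  0.43  0.65  1.75 -0.3   1.06  0.49] op 34.6
```

Request:
carry_out([
  [0, 0, -0.5],
  [0, 0, -1.0],
], spin=[0, 0])

```text
time: 13.48
tool_pos: [0.5888, -0.0655, 0.2043]
ee_rot: [0.458, 0.543, -0.45, 0.541]
ft_force: [-0.6, -0.3, -1.3]
opening: 0.0344
```

```bash
python3 -c "
from h import *
st()"
```

```text
t 13.47 tcp [588.8 -65.5 204.3] xax [ 0.004  0.011 -1.   ] yang 0.176 F [-0.6 -0.3 -1.3] T [-0.11  0.14  0.18] q [-0.44  0.43  0.65  1.75 -0.3   1.06  0.49] op 34.4
```

Request:
carry_out([
  [0, 0, -0.1],
  [0, 0, -0.2],
], spin=[-0.025, -0.05])

```text
time: 13.72
tool_pos: [0.5888, -0.0656, 0.2043]
ee_rot: [0.472, 0.531, -0.464, 0.529]
ft_force: [0.7, -0.3, -3.3]
opening: 0.0343
```

```bash
python3 -c "
from h import *
st()"
```

```text
t 13.72 tcp [588.8 -65.6 204.3] xax [ 0.005  0.011 -1.   ] yang 0.124 F [ 0.7 -0.3 -3.3] T [-0.16  0.01  0.32] q [-0.45  0.43  0.66  1.75 -0.31  1.06  0.44] op 34.3
```

Request:
carry_out([
  [0, 0, 0],
  [0, 0, 0],
  [0, 0, 0],
], spin=[0, 0, 0], fingers=1)

```text
time: 14.1
tool_pos: [0.589, -0.0656, 0.2046]
ee_rot: [0.472, 0.531, -0.464, 0.529]
ft_force: [0.3, 0.7, -0.2]
opening: 0.0849
```

Request:
carry_out([
  [0, 0, 30],
  [0, 0, 80],
  [-60, 0, 100],
  [-120, 0, 100],
  [-180, 0, 100],
], spin=[0, 0, 0, 0, 0])

```text
time: 14.72
tool_pos: [0.4075, -0.0658, 0.3046]
ee_rot: [0.472, 0.531, -0.464, 0.529]
ft_force: [0.0, 1.4, 0.6]
opening: 0.0855
```

```bash
python3 - <<'E'
from h import *
st()
res={}
for n,z in(('scene',(130,230,190,310)),('top',(130,230,250,370))):
    i=r.grab_frame(n);cv2.imwrite(f'pics/{n}9f.png',i);cv2.imwrite(f'pics/{n}9.png',cv2.resize(i[z[0]:z[1],z[2]:z[3]],None,fx=5,fy=5,interpolation=cv2.INTER_CUBIC))
    for f in (f'pics/{n}0.png',f'pics/{n}9f.png'):
        j=cv2.imread(f).astype(float);w=np.clip(np.minimum(j[...,1],j[...,2])-j[...,0]-40,0,None)
        y,x=np.mgrid[:420,:560];c=(311.5,178.5) if n=='top' else (241.3,174)
        w=w*(np.hypot(x-c[0],y-c[1])<7);uv=((w*x).sum()/w.sum(),(w*y).sum()/w.sum());print(f,uv,w.sum())
for dz in(0,-.0045):print([proj(n,(.589,-.066,.231+dz)) for n in('scene','top')])
E
```

```text
t 14.72 tcp [407.5 -65.8 304.6] xax [ 0.006  0.011 -1.   ] yang 0.124 F [0.  1.4 0.6] T [ 0.03  0.09 -0.01] q [-0.67 -0.09  0.69  2.    0.05  1.2   0.13] op 85.5
pics/scene0.png (np.float64(241.49398395721926), np.float64(173.41644385026737)) 2992.0
pics/scene9f.png (np.float64(241.15161787365176), np.float64(175.10508474576272)) 3245.0
pics/top0.png (np.float64(311.37198649951785), np.float64(178.7324011571842)) 4148.0
pics/top9f.png (np.float64(311.16219397363466), np.float64(178.9524482109228)) 4248.0
[array([241.61880523, 173.62224831]), array([311.7654211 , 178.68728901])]
[array([241.69691576, 174.94364212]), array([311.64607123, 179.12363861])]
```

View pics/scene9.png

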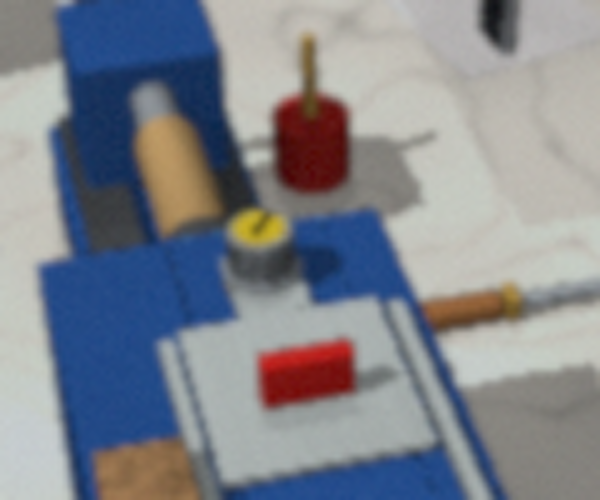

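View pics/top9.png

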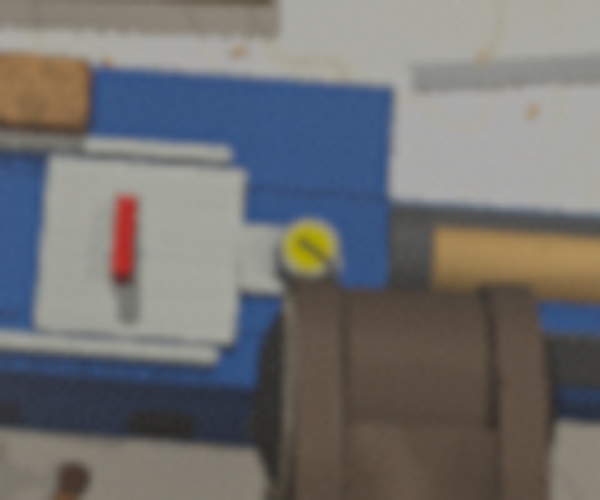

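```bash
python3 -c "
from h import *
print(r.job_done());st()"
```

```text
the job is handed in; nothing more can be done
None
the job is handed in; nothing more can be done
```

I slid the hatch shut, pulled the screw up to its stop, turned it into the thread and drove it down onto the tab. Then I let go, moved the arm clear and handed the job in at about 15 s; no verdict was reported.

- **Hatch:** I pushed the rib about 50 mm with the shut fingers until it hit the stop. The pictures show the tab under the screw's head.
- **Pull and turn:** The screw met its stop about 8 mm up, with a highest wrist pull of about 17 N. It caught the thread at about 0.6 rad and was turned about 2.2 rad in total. I only needed one grasp, although the brief expected more.
- **Seating:** The gripper height puts the screw at about -4.3 mm, and the torque rose from about 0.16 to 0.32 N m as it seated. The last picture gives about -5.7 mm, but that is only good to about 1 mm. Both are well past the -3 mm limit, but I can't confirm it is inside the snug band of -4.5 to -5.5 mm.
- **Thread force:** This can't be measured directly. By my estimate from the wrist readings it stayed under 25 N; the closest moment was about 17 N, when closing the fingers pressed the screw down.
- **Bystanders:** Those visible in the last close-ups looked unmoved. I did not measure their positions again.

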